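# Pack three finds into the nests of a courier tray

## Task

Pack the three finds that stand in front of the grey tray for the courier, each standing upright in the tray's nest made for it: the wide bottle neck in the wide, low round nest, the slim bottle neck in the narrow, taller round nest, and the buff brick fragment, lying flat, in the square nest. Set each one down rather than letting it fall, and leave the sample jar and the flat dark sherd where they are.

Things in the scene. Friction and masses are not known exactly. Their poses are not given: they have to be found in the camera images.
- wide_neck_mid (a point): Stands loose on the table between the robot and the grey tray at the start (similar pieces far off to the left are not meant); this point is its centre, half-way up; z is up. Short, wide yellow-glazed bottle neck: a round collar 48 mm across at the rim (top) and 33 mm high, about 42 g. It stands upright, rim up, and can be grasped round at any yaw.
- slim_neck_mid (a point): Stands loose on the table between the robot and the grey tray at the start (similar pieces far off to the left are not meant); this point is its centre, half-way up; z is up. Tall, slim yellow-glazed bottle neck: round, 37 mm across at its widest (top) and 50 mm high, about 38 g. It stands upright, rim up, and can be grasped round at any yaw.
- brick_mid (a point): Stands loose on the table between the robot and the grey tray at the start (similar pieces far off to the left are not meant); this point is its centre, half-way up; z is up. Fragment of buff brick, a rough block 24 mm high, about 63 mm long and 44 mm wide, about 75 g, lying flat. Its 44 mm width, the one to grasp across, runs 64 degrees counterclockwise (seen from above) from its own x axis; its length runs at right angles to that.
- jar_mid (a point): Stands loose on the table between the robot and the grey tray at the start (similar pieces far off to the left are not meant); this point is its centre, half-way up; z is up. Look-alike that stays: sample jar with an orange screw cap and clear body, 45 mm across and 64 mm high.
- chunk_mid (a point): Stands loose on the table between the robot and the grey tray at the start (similar pieces far off to the left are not meant); this point is its centre, half-way up; z is up. Look-alike that stays: flat sherd, 43 x 55 mm and 13 mm thick, dark grey on top.
- wide_floor (a point): Fixed in the grey tray; the nests change places from start to start. This point is the centre of its bottom, which is the tray's floor, 4 mm above the table; x and y run along the tray's short and long sides. Wide, low round nest: a cork ring, inside diameter 62 mm, outside 76 mm, 12 mm high, open at the top.
- slim_floor (a point): Fixed in the grey tray; the nests change places from start to start. This point is the centre of its bottom, which is the tray's floor, 4 mm above the table; x and y run along the tray's short and long sides. Narrow, taller round nest: a cardboard ring, inside diameter 52 mm, outside 60 mm, 24 mm high, open at the top.
- square_floor (a point): Fixed in the grey tray; the nests change places from start to start. This point is the centre of its bottom, which is the tray's floor, 4 mm above the table; x and y run along the tray's short and long sides. Square nest: a low cork frame, inside 82 x 82 mm, outside 90 x 90 mm, 12 mm high, open at the top.
- tray: Shallow grey plastic tray, 100 mm (its x) by 290 mm (its y) and 21 mm high over the rim, floor 4 mm thick, walls 4 mm; fixed to the table; a small black carrying bar sticks out 15 mm at each end. Holds the three nests in one row along its y, 92 mm apart, the middle one at the tray's centre. Origin at the centre of its underside, on the table; z up.
There are look-alikes about, which are no part of the job. What is shaped like the part that bears brick_mid but green is not meant.

How it is judged:
By the outcome, as a careful person would: the job done as asked, in the order asked, and still so for the second after the job is handed in, with the robot touching nothing.
It also fails if it takes over 80 s, if anything falls off the work surface, if the arm or the gripper's body presses on something with over 40 N, if the wrist force passes 120 N, or if a joint passes its speed limit or range.

## Robot

A 7-joint arm with a two-finger parallel gripper is mounted at the origin on a cart in front of the work surface, level with it; the furniture and walls round the work are solid. World frame = base frame: x ahead of the robot, y to its left, z up, the work surface at z = 0. Lengths are in mm, angles in rad, forces in N, time in s.
With the tool pointing down it reaches from about 400 to 875 mm from the base axis. Payload 4.4 kg.
Tool frame: the origin (TCP) lies midway between the tips of the shut fingers; the grasp point (between the pads) lies 19 mm behind it; z points along the fingers, y is the line along which they close (so a half turn about z gives the same grasp; the last joint's range is limited). The gripper opens to 85 mm and grips with 20 to 120 N. Pads are 22 mm wide; open, the fingers measure 114 mm over their backs; the gripper's body (76 mm by 85 mm) begins 54 mm behind the grasp point. The pads swing forward as they close: fully open they stand 13 mm farther back than shut.
Start: joints at [-1.359, 0.628, 0.038, 1.517, -0.027, 0.996, -0.02], TCP at [178.232, 625.101, 231.313] pointing down, gripper open.
Joint ranges: [-3.06, 3.06], [-0.37, 2.12], [-1.25, 1.32], [0.18, 2.47], [-1.1, 4.24], [0.23, 1.98], [-2.94, 2.94]. Speed limits (rad/s): [2.57, 2.57, 3.14, 3.14, 3.14, 3.14, 3.14].

## Interface

Orientations are given as [roll, pitch, yaw] about the fixed x, y, z axes, in that order (R = Rz(yaw) Ry(pitch) Rx(roll)).
In Python, from cell import telemetry, eyes, ctrl, finder gives the robot as it stands.
- The arm moves only by the tool move_arm, never from a script. Its argument "steps" is a list of rows, each a list of 7 numbers: the turn, a rotation vector about the world's x, y, z in degrees, then the shift along the world's x, y, z in m, then the finger opening in m, from 0 to 0.0854. A call has 1 to 5 rows; each row shifts and turns the commanded pose from where the row before left it; what a row does not reach is not made up. A row lasts 1/10 s, in which the tool goes at most 50 mm and 8.59 degrees, less where a joint would pass 70% of its speed; a pose out of reach is approached as far as the arm can. A call with a gripper value outside its range is refused whole. The fingers move at their own pace and stop on an object; the grip force is fixed at half the most. Time passes only in rows, so rows that do not move let the fingers close. It gives the time, the measured TCP pose, the force, the opening and the grip force at its end, in the units of the state.
- telemetry.read_state(): the state, without advancing time (a new reading comes with each control period).
- eyes.get_image(name): name is "scene" or "top" or "wrist"; returns (picture, depth): 384x512x3 uint8, blue, green, red; 384x512 float32, mm along the optical axis (not along the pixel's ray), 0 where there is no reading.
- eyes.calibration(name): a dict with "fx", "fy", "cx", "cy" (pixels), "position" and "attitude" of the camera in the world. Camera axes: x right, y down, z forward; pixel columns grow to the right and rows downward; lengths in mm; the calibration is good to about 2 mm. A picture is of the moment at which its call begins: read the wrist's pose just before it. calibration takes no time and is no camera call; for the wrist camera it gives the pose at the moment of the call.
- ctrl.finish_job(): hands the job in; it is judged then, once.
Trained networks look in the newest picture that a camera, given by its name, has taken for a name from the list of things; names that differ only in an ending like _2 or _b are one class to them, and where a whole thing is asked for, a point or a joint stands for the part that bears it (a point fixed in the world has none). Each returns a list of dicts, best first, with "confidence" (0 to 1); they miss things now and then, are a little off and sometimes report something else, mostly with a low value. They report only what shows in the picture. A call takes as long as a camera call. They do not tell look-alikes from the thing itself.
- finder.boxes_of(camera, name): "location" ([x, y, z] in mm, in the coordinates of the camera as it stood for that picture, good to about 4 mm: the middle of the surface that is visible of it).
- finder.cut_out(camera, name): "mask" (384x512 bool, what is visible of it).
- finder.pinpoint(camera, name): "location" ([x, y, z] in mm, in the coordinates of the camera as it stood for that picture, good to about 4 mm: a listed point, or the origin of a listed thing).
The state is a dict: "clock": time; "qpos": joint angles; "qd": joint speeds; "tau": joint torques, N m; "eef_pos": TCP position; "tool_rot": TCP orientation; "force": force on the tool from outside, world axes, zero at the start; "torque": the same for the moment, N m; "width": finger opening in mm; "gripper_force": force on a finger pad.
Only numpy, scipy, OpenCV 4.12 (cv2) and the standard library are available. Lean on these libraries where they do the work, as an engineer would, in place of code of your own. Each camera call takes 0.05 s, during which the arm holds its last target. There are 200 camera calls.

## Working session

There is one attempt and no reset: what is moved stays moved. The work goes in short steps, Python scripts to look and compute and a tool call to move; the robot and the scene stay as the last step left them, time stands still between calls to the robot, and variables do not carry over. Pictures are saved under pics/ and viewed, at most 14 in all, crops included, and the job is handed in when it is done.

Besides the shell and the picture viewer there is one more tool, called after ">>>" in YAML: its name, and indented under it one key for each argument. move_arm: Moves the arm, as the interface text tells. Its arguments: {"type":"object","properties":{"steps":{"type":"array"}},"required":["steps"]}

```bash
ls; mkdir -p pics
cat > h.py <<'E'
import numpy as np, cv2
from scipy.spatial.transform import Rotation as R
from cell import telemetry, eyes, ctrl, finder
def T(cal):
    a=np.array(cal["attitude"],float)
    Rm=a if a.shape==(3,3) else R.from_euler('xyz',a).as_matrix()
    return Rm,np.array(cal["position"],float)
def w(cal,p):
    Rm,t=T(cal); return Rm@np.array(p,float)+t
def cloud(cal,d):
    v,u=np.mgrid[0:384,0:512]
    P=np.stack([(u-cal["cx"])/cal["fx"]*d,(v-cal["cy"])/cal["fy"]*d,d],-1)
    Rm,t=T(cal); return P@Rm.T+t
def px(cal,p):
    Rm,t=T(cal); c=Rm.T@(np.array(p)-t); return (c[:2]/c[2]*[cal["fx"],cal["fy"]]+[cal["cx"],cal["cy"]]).round(0)
NAMES="wide_neck_mid slim_neck_mid brick_mid jar_mid chunk_mid wide_floor slim_floor square_floor tray".split()
E
python3 - <<'E'
from h import *
s=telemetry.read_state(); print({k:np.round(s[k],3) for k in s})
for c in ("top","scene"):
    cal=eyes.calibration(c); print(c,cal)
    im,d=eyes.get_image(c); cv2.imwrite(f"pics/{c}0.png",im); np.savez(f"{c}0.npz",im=im,d=d)
    for n in NAMES:
        for r in finder.pinpoint(c,n)[:4]:
            p=w(cal,r["location"]); print(n,round(r["confidence"],2),p.round(0),px(cal,p))
E
```

```text
pics
{'clock': np.float64(0.0), 'qpos': array([-1.359,  0.629,  0.038,  1.518, -0.027,  0.996, -0.02 ]), 'qd': array([-0.001, -0.001, -0.   , -0.   ,  0.001,  0.   ,  0.001]), 'tau': array([ 0.0000e+00, -5.6341e+01,  1.2260e+00, -1.9344e+01,  1.1000e-02,
        1.0000e-02, -0.0000e+00]), 'eef_pos': array([178.083, 624.495, 230.417]), 'tool_rot': array([-3.14 ,  0.   ,  2.864]), 'force': array([ 0.58 , -0.393,  0.253]), 'torque': array([-0.012, -0.023, -0.002]), 'gripper_force': np.float64(0.0), 'width': np.float64(85.458)}
top {'fx': 381.71830959172047, 'fy': 381.71830959172047, 'cx': 259.0807873434709, 'cy': 195.99815387374147, 'position': array([470.52098505, 270.33225546, 910.16550787]), 'attitude': array([-3.02492634,  0.00447255, -1.54165109])}
wide_neck_mid 0.64 [516. 164.  17.] [307. 222.]
slim_neck_mid 0.54 [421. 133.  22.] [320. 264.]
brick_mid 0.77 [791. 298.   9.] [253. 108.]
brick_mid 0.65 [410. 373.  13.] [216. 266.]
jar_mid 0.64 [393. 247.  32.] [270. 275.]
chunk_mid 0.51 [487. 261.   6.] [265. 234.]
chunk_mid 0.27 [518. 165.  16.] [306. 222.]
wide_floor 0.81 [649. 229.   4.] [280. 167.]
slim_floor 0.76 [617. 314.   5.] [245. 179.]
square_floor 0.61 [392. 247.  30.] [270. 276.]
tray 0.66 [613. 320.  -4.] [242. 181.]
scene {'fx': 407.82743565105335, 'fy': 407.82743565105335, 'cx': 252.28482566079413, 'cy': 189.58004308803697, 'position': array([308.87965638, 715.36378732, 726.73935028]), 'attitude': array([-2.48266962,  0.00532209, -2.62385989])}
wide_neck_mid 0.6 [516. 169.  19.] [295. 179.]
slim_neck_mid 0.65 [418. 132.  23.] [342. 184.]
brick_mid 0.89 [796. 297.  11.] [160. 173.]
brick_mid 0.74 [412. 377.  13.] [295. 276.]
jar_mid 0.62 [392. 250.  31.] [332. 226.]
wide_floor 0.82 [649. 232.   3.] [229. 180.]
slim_floor 0.88 [614. 318.   1.] [222. 214.]
tray 0.76 [619. 317.  -3.] [221. 214.]
tray 0.43 [409. 379.  13.] [296. 277.]
tray 0.32 [391. 252.  32.] [332. 227.]
```

View top.

Run:
```python
import cv2
im=cv2.imread("pics/top0.png"); cv2.imwrite("pics/top0c.png",cv2.resize(im[80:310,160:400],None,fx=2.5,fy=2.5,interpolation=cv2.INTER_CUBIC))
```

```text
(no output)
```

View pics/top0.png

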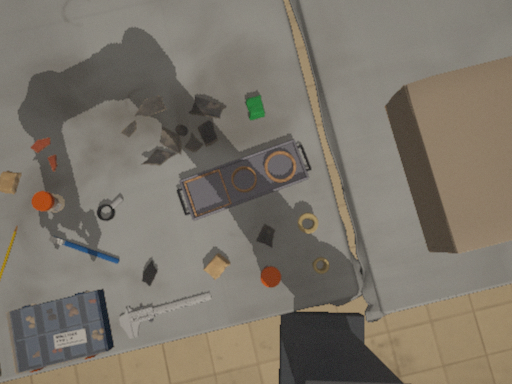

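View pics/top0c.png

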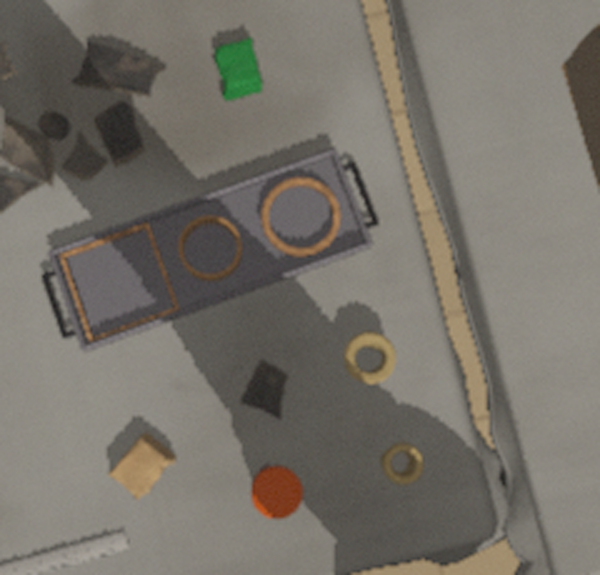

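Run:
```python
from h import *
for c in ("top","scene"):
    z=np.load(c+"0.npz"); d=z["d"]; cal=eyes.calibration(c); P=cloud(cal,d)
    P[d==0]=np.nan
    g=lambda cx,cy,r:(np.hypot(P[...,0]-cx,P[...,1]-cy)<r)
    tab=P[g(500,330,40)][:,2]; t0=np.nanmedian(tab); print(c,"table",t0)
    for n,cx,cy,r,lo in [("wide",516,166,45,20),("slim",420,132,35,35),("brick",411,375,50,12),("jar",392,248,40,45),("chunk",487,261,45,6)]:
        m=g(cx,cy,r)&(P[...,2]-t0>lo); Q=P[m]
        rc=cv2.minAreaRect(Q[:,:2].astype(np.float32))
        cc=cv2.minEnclosingCircle(Q[:,:2].astype(np.float32))
        print(n,len(Q),"mean",Q.mean(0).round(1),"zmax",np.percentile(Q[:,2],95).round(1),"rect",np.round(rc[0],1),np.round(rc[1],1),round(rc[2],1),"circ",np.round(cc[0],1),round(cc[1],1))
    if c=="top":
        m=(P[...,2]-t0>12)&g(616,316,190)&(P[...,2]<t0+27)
        H=[]
        for v in range(140,330,10): print(v,[int(x) if x==x else -99 for x in P[v,300:400:6,2]],P[v,360,:2].round(0))
```

```text
top table 0.6455894295519329
wide 246 mean [516.5 163.1  31.3] zmax 34.3 rect [516.5 163. ] [46.1 46.4] 1.0 circ [516.6 162.9] 24.3
slim 160 mean [421.5 134.3  47.7] zmax 51.2 rect [422.  134.4] [33.2 35.9] 1.3 circ [421.8 134.1] 18.5
brick 349 mean [411.  370.4  21.7] zmax 25.1 rect [409.9 370.6] [38.2 48.4] 51.8 circ [410.9 370.7] 29.0
jar 346 mean [395.  246.7  64. ] zmax 66.6 rect [394.9 245.9] [43.  43.8] 2.6 circ [394.8 246.6] 22.5
chunk 269 mean [484.8 257.7  11.4] zmax 14.2 rect [485.2 254.4] [40.9 45. ] 68.2 circ [483.8 254.9] 29.3
140 [0, -2, 0, 2, -867, -28, -12, -5, -4, -2, -5, -7, -6, -5, -2, -5, 19] [723.  34.]
150 [1, -1, 0, 0, -868, -32, -23, -4, -5, -6, -5, -4, -8, -4, -7, -6, -4] [698.  34.]
160 [15, 13, 1, 1, -3, -876, -32, -6, -4, -5, -6, -5, -7, -4, -4, -4, -3] [673.  34.]
170 [3, 20, 1, 1, 2, -863, -875, -17, -5, -5, -5, -5, -7, -2, -6, -4, -5] [648.  34.]
180 [22, 2, 4, 2, 0, -99, -871, -26, -6, -2, -2, -2, -4, -6, -4, -6, -5] [623.  35.]
190 [2, -1, 4, 2, 0, 0, -867, -869, -14, -6, -4, -6, -5, -2, -3, -5, -7] [599.  34.]
200 [0, 0, 1, 0, 0, 1, -99, -870, -27, 
[... 959 characters left out ...]
-5, -5, -8] [ 171. -189.]
320 [-780, -768, -768, -765, -769, -771, -769, -765, -771, -766, -773, -870, -125, -865, -864, -862, -870] [ 147. -163.]
scene table -0.11462653094667985
wide 242 mean [514.7 168.3  29.7] zmax 33.1 rect [514.8 168.4] [46.9 46.5] 18.2 circ [515.4 167.8] 24.7
slim 200 mean [420.  140.4  45.5] zmax 49.9 rect [420.1 139.8] [35.  35.4] 67.2 circ [419.7 139.7] 18.8
brick 481 mean [407.5 378.9  20.9] zmax 23.9 rect [407.4 377.1] [38.7 45.9] 52.6 circ [409.  378.5] 27.8
jar 437 mean [392.5 255.2  61.5] zmax 65.0 rect [393.7 251.6] [43.6 46.2] 21.4 circ [393.2 251.6] 23.4
chunk 301 mean [482.5 263.4  10.8] zmax 13.1 rect [483.4 259.7] [41.9 44.5] 69.4 circ [482.2 260.8] 28.9
```

Run:
```python
from h import *
for c in ("top","scene"):
    cal=eyes.calibration(c); eyes.get_image(c); P=cloud(cal,np.load(c+"0.npz")["d"])
    for n in ("tray","brick_mid","wide_floor","slim_floor","square_floor"):
        for r in finder.cut_out(c,n)[:2]:
            m=r["mask"]; Q=P[m]; rc=cv2.minAreaRect(Q[:,:2].astype(np.float32))
            print(c,n,round(r["confidence"],2),m.sum(),Q.mean(0).round(1),"rect",np.round(rc[0],1),np.round(rc[1],1),round(rc[2],1))
```

```text
top tray 0.93 4446 [616.6 314.5   9.3] rect [569.9 296.2] [204.3 319. ] 20.2
top brick_mid 0.71 329 [789.3 292.2  22.4] rect [645.4 273.3] [347.6  39.8] 7.5
top brick_mid 0.55 375 [411.5 369.6  20.4] rect [411.7 370.9] [41.5 50.5] 52.8
top wide_floor 0.69 301 [646.  228.8  23.4] rect [577.3 230.3] [ 74.5 215.5] 88.5
top slim_floor 0.63 90 [615.5 309.2  33.8] rect [560.8 287.1] [178.1  45. ] 24.7
top square_floor 0.49 56 [577.1 398.3  14.9] rect [581.9 398.5] [86.1 88.8] 21.8
scene tray 0.8 4811 [606.6 336.   10.9] rect [532.2 463.2] [138.8 659.2] 29.6
scene brick_mid 0.91 397 [786.4 304.6  22.9] rect [560.3 481.4] [ 58.3 684.3] 51.9
scene brick_mid 0.72 552 [405.5 382.4  23. ] rect [352.  526.2] [ 52.6 384.3] 20.6
scene wide_floor 0.77 430 [644.2 240.   15.2] rect [504.3 467.7] [ 73.2 626.7] 31.6
scene slim_floor 0.76 468 [612.8 320.1  21.3] rect [488.2 504.3] [ 59.  550.7] 34.2
scene square_floor 0.77 536 [584.6 401.5  16.5] rect [481.5 550.4] [104.3 466.1] 33.7
```

View pics/scene0.png

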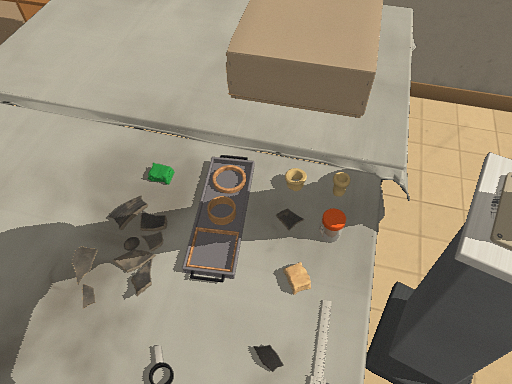

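>>> move_arm:
  steps:
    - [0,0,0,0.028,-0.038,0,0.085]
    - [0,0,0,0.028,-0.038,0,0.085]
    - [0,0,0,0.028,-0.038,0,0.085]
    - [0,0,0,0.028,-0.038,0,0.085]
    - [0,0,0,0.028,-0.038,0,0.085]

```text
clock: 2.1
eef_pos: [319.2, 433.6, 231.5]
tool_rot: [3.141, 0.0, 2.864]
force: [1.2, 0.3, 0.4]
width: 84.9
gripper_force: 0.0
```

>>> move_arm:
  steps:
    - [0,0,0,0.028,-0.038,0,0.085]
    - [0,0,0,0.028,-0.038,0,0.085]
    - [0,0,0,0.028,-0.038,0,0.085]
    - [0,0,0,0.028,-0.038,0,0.085]
    - [0,0,0,0.028,-0.038,0,0.085]

```text
clock: 2.6
eef_pos: [459.3, 243.6, 231.6]
tool_rot: [3.141, 0.0, 2.864]
force: [1.1, 1.5, 0.3]
width: 85.3
gripper_force: 0.0
```

>>> move_arm:
  steps:
    - [0,0,0,0.028,-0.038,0,0.085]
    - [0,0,0,0.02,-0.02,0,0.085]
    - [0,0,0,0,0,0,0.085]
    - [0,0,0,0,0,0,0.085]
    - [0,0,0,0,0,0,0.085]

```text
clock: 3.1
eef_pos: [505.3, 188.5, 231.3]
tool_rot: [3.141, -0.001, 2.866]
force: [-0.3, 0.1, -0.2]
width: 85.3
gripper_force: 0.0
```

```bash
cat > look.py <<'E'
from h import *
import sys
tag=sys.argv[1]; names=sys.argv[2:]
s=telemetry.read_state(); print(s["eef_pos"].round(1),np.round(s["tool_rot"],3))
cal=eyes.calibration("wrist"); im,d=eyes.get_image("wrist")
cv2.imwrite(f"pics/{tag}.png",im); P=cloud(cal,d); P[d==0]=np.nan
np.savez(f"{tag}.npz",im=im,P=P); print("cam",np.round(cal["position"]))
for n in names:
    for r in finder.pinpoint("wrist",n)[:3]:
        p=w(cal,r["location"]); print(n,round(r["confidence"],2),p.round(1),px(cal,p))
def fit(cx,cy,r,lo,hi):
    m=(np.hypot(P[...,0]-cx,P[...,1]-cy)<r)&(P[...,2]>lo)&(P[...,2]<hi); Q=P[m]
    if len(Q)<10: return None
    rc=cv2.minAreaRect(Q[:,:2].astype(np.float32)); cc=cv2.minEnclosingCircle(Q[:,:2].astype(np.float32))
    return len(Q),"z95",np.percentile(Q[:,2],95).round(1),"rect",np.round(rc[0],1),np.round(rc[1],1),round(rc[2],1),"circ",np.round(cc[0],1),round(cc[1],1)
for n,a in dict(wide=(515,166,40,22,40),slim=(420,136,35,38,60),brick=(410,374,45,12,30),wfl=(649,230,42,13,40),sfl=(615,316,36,23,40),qfl=(581,402,70,13,30)).items():
    print(n,fit(*a))
E
python3 look.py w1 wide_neck_mid slim_neck_mid wide_floor slim_floor tray
```

```text
[505.3 188.5 231.3] [ 3.141e+00 -1.000e-03  2.866e+00]
cam [429. 209. 375.]
wide_neck_mid 0.68 [515.3 164.1  14.7] [239. 171.]
slim_neck_mid 0.71 [420.6 140.1  27.2] [192.  99.]
slim_floor 0.79 [ 6.135e+02  3.118e+02 -2.000e-01] [369. 208.]
tray 0.93 [616.  316.6   1.8] [374. 210.]
wide (931, 'z95', np.float64(34.2), 'rect', array([515. , 164.7]), array([46.6, 46.8]), 74.4, 'circ', array([515.3, 164.4]), 24.2)
slim (786, 'z95', np.float64(51.3), 'rect', array([420.5, 136.1]), array([36.7, 36.1]), 27.3, 'circ', array([420.7, 135.8]), 18.9)
brick (1932, 'z95', np.float64(24.6), 'rect', array([408.9, 372. ]), array([38.3, 49.6]), 51.6, 'circ', array([409. , 372.1]), 30.7)
wfl (858, 'z95', np.float64(18.1), 'rect', array([648.1, 230.5]), array([74.5, 74.9]), 48.8, 'circ', array([648.2, 230.9]), 38.0)
sfl (624, 'z95', np.float64(29.9), 'rect', array([614. , 316.1]), array([59.6, 58.4]), 50.1, 'circ', array([614. , 315.9]), 30.2)
qfl (3101, 'z95', np.float64(22.6), 'rect', array([580.3, 400.6]), array([102.5, 136.4]), 22.1, 'circ', array([581. , 402.1]), 70.0)
```

View pics/w1.png

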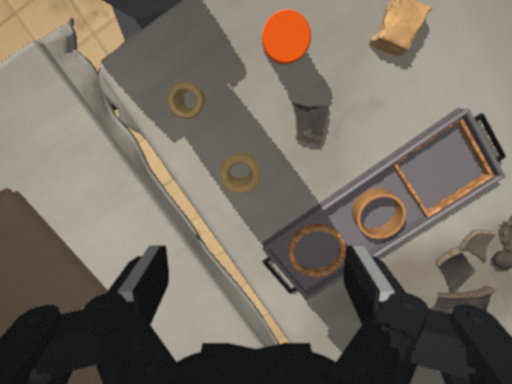

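>>> move_arm:
  steps:
    - [0,0,0,0.01,-0.024,-0.01,0.085]
    - [0,0,0,0,0,-0.048,0.085]
    - [0,0,0,0,0,-0.048,0.085]
    - [0,0,0,0,0,-0.048,0.085]
    - [0,0,0,0,0,-0.03,0.085]

```text
clock: 3.9
eef_pos: [514.5, 162.9, 44.4]
tool_rot: [-3.14, -0.003, 2.864]
force: [-0.7, -1.3, 0.5]
width: 85.0
gripper_force: 0.0
```

>>> move_arm:
  steps:
    - [0,0,0,0,0,-0.02,0.085]
    - [0,0,0,0,0,-0.014,0.085]
    - [0,0,0,0,0,0,0.085]
    - [0,0,0,0,0,0,0.085]

```text
clock: 4.3
eef_pos: [516.7, 163.4, 13.9]
tool_rot: [3.141, 0.001, 2.864]
force: [0.4, -0.2, -0.4]
width: 85.0
gripper_force: 0.0
```

>>> move_arm:
  steps:
    - [0,0,0,0,0,0,0.03]
    - [0,0,0,0,0,0,0.03]
    - [0,0,0,0,0,0,0.03]
    - [0,0,0,0,0,0,0.03]
    - [0,0,0,0,0,0,0.03]

```text
clock: 4.8
eef_pos: [517.0, 163.5, 14.9]
tool_rot: [3.14, 0.002, 2.864]
force: [-0.8, 0.1, 9.4]
width: 43.7
gripper_force: 59.6
```

>>> move_arm:
  steps:
    - [0,0,0,0,0,0,0.03]
    - [0,0,0,0,0,0.02,0.03]
    - [0,0,0,0,0,0.04,0.03]
    - [0,0,0,0,0,0.04,0.03]
    - [0,0,0,0,0,0,0.03]

```text
clock: 5.3
eef_pos: [519.8, 164.2, 118.4]
tool_rot: [3.136, 0.008, 2.864]
force: [0.2, 0.2, -0.5]
width: 43.9
gripper_force: 61.3
```

```bash
python3 look.py w2 wide_neck_mid | head -4
python3 - <<'E'
from h import *
im,d=eyes.get_image("scene"); cal=eyes.calibration("scene"); u,v=px(cal,[519,164,118]).astype(int)
w2=cv2.imread("pics/w2.png")
a=cv2.resize(im[v-50:v+50,u-50:u+50],(400,400),interpolation=cv2.INTER_CUBIC); b=cv2.resize(w2[184:384,156:356],(400,400))
cv2.imwrite("pics/g1.png",np.hstack([a,b]))
P=np.load("w2.npz")["P"]
m=(np.hypot(P[...,0]-519,P[...,1]-164)<28)&(P[...,2]>70)&(P[...,2]<160)
for lo in range(80,150,5):
    Q=P[m&(P[...,2]>=lo)&(P[...,2]<lo+5)]; print(lo,len(Q),Q.mean(0).round(1) if len(Q) else "",np.ptp(Q[:,:2],axis=0).round(0) if len(Q) else "")
E
```

```text
[519.8 164.2 118.4] [3.136 0.008 2.864]
cam [442. 185. 261.]
wide_neck_mid 0.91 [516.9 164.8 121.3] [257. 245.]
wide None
80 0  
85 0  
90 0  
95 0  
100 7 [526.9 157.7 104.5] [ 6. 19.]
105 253 [510.4 164.  108.5] [32. 34.]
110 749 [510.5 167.1 112.5] [33. 34.]
115 442 [519.4 163.9 117.2] [32. 28.]
120 361 [526.3 160.7 122.6] [29. 46.]
125 472 [523.8 162.3 127.6] [37. 50.]
130 1532 [521.7 162.3 133.3] [49. 53.]
135 3645 [512.4 165.5 136.5] [46. 52.]
140 274 [515.7 165.6 142.5] [34. 53.]
145 313 [515.4 165.5 147.5] [35. 53.]
```

View pics/g1.png

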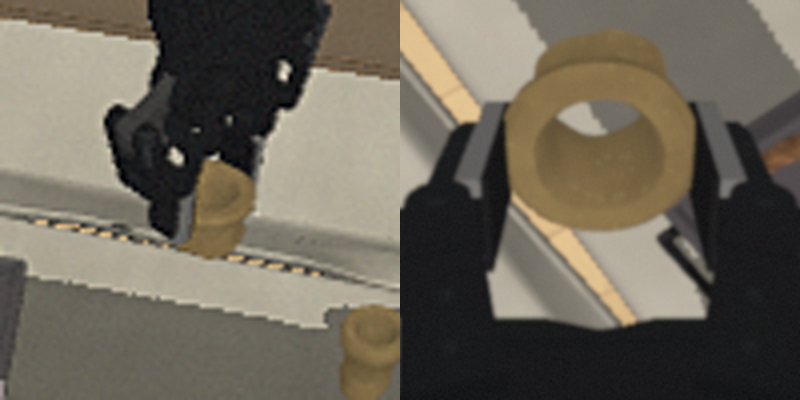

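```bash
cat > rim.py <<'E'
from h import *
import sys
def rim(P,cx,cy,r,lo,hi):
    m=(np.hypot(P[...,0]-cx,P[...,1]-cy)<r)&(P[...,2]>lo)&(P[...,2]<hi); Q=P[m]
    A=np.c_[Q[:,:2]-[cx,cy],np.ones(len(Q))]; k=np.ones(len(Q),bool)
    for _ in range(6):
        c=np.linalg.lstsq(A[k],Q[k,2],rcond=None)[0]; k=abs(A@c-Q[:,2])<2.5
    cc=cv2.minEnclosingCircle(Q[k,:2].astype(np.float32))
    print("slope deg",np.degrees(c[:2]).round(1),"z",c[2].round(1),k.sum(),"circ",np.round(cc[0],1),round(cc[1],1),"mean",Q[k].mean(0).round(1))
rim(np.load(sys.argv[1]+".npz")["P"],*map(float,sys.argv[2:]))
E
python3 rim.py w2 517 164.5 25 131 142
```

```text
slope deg [-3.1  1.1] z 135.9 4419 circ [517.  164.5] 25.0 mean [515.2 164.5 136. ]
```

>>> move_arm:
  steps:
    - [0,0,0,0.04,0.02,0,0.03]
    - [0,0,0,0.04,0.02,0,0.03]
    - [0,0,0,0.04,0.02,0,0.03]
    - [0,0,0,0.011,0.006,0,0.03]
    - [0,0,0,0,0,0,0.03]

```text
clock: 5.95
eef_pos: [647.5, 230.0, 110.6]
tool_rot: [-3.141, -0.002, 2.865]
force: [0.3, -0.4, -0.5]
width: 43.8
gripper_force: 61.3
```

>>> move_arm:
  steps:
    - [0,0,0,0,0,-0.03,0.03]
    - [0,0,0,0,0,-0.03,0.03]
    - [0,0,0,0,0,0,0.03]
    - [0,0,0,0,0,0,0.03]

```text
clock: 6.35
eef_pos: [645.7, 228.2, 52.4]
tool_rot: [-3.139, -0.003, 2.863]
force: [-0.4, -0.1, 0.1]
width: 43.9
gripper_force: 61.3
```

```bash
python3 look.py w3 wide_neck_mid | head -5; python3 rim.py w3 649 231 28 60 85
```

```text
[645.7 228.2  52.4] [-3.139e+00 -3.000e-03  2.863e+00]
cam [570. 250. 196.]
wide_neck_mid 0.8 [644.6 229.1  55.4] [258. 248.]
wide None
slim None
slope deg [-4.4  0.7] z 69.5 4163 circ [648.7 231. ] 27.9 mean [642.7 229.7  69.9]
```

>>> move_arm:
  steps:
    - [0,0,0,0.004,0.002,-0.01,0.03]
    - [0,0,0,0,0,-0.012,0.03]
    - [0,0,0,0,0,-0.006,0.03]
    - [0,0,0,0,0,0,0.03]
    - [0,0,0,0,0,0,0.03]

```text
clock: 6.95
eef_pos: [651.0, 231.0, 24.9]
tool_rot: [-3.141, -0.0, 2.864]
force: [-0.0, 0.0, -0.2]
width: 43.6
gripper_force: 61.3
```

>>> move_arm:
  steps:
    - [0,0,0,-0.001,-0.001,-0.003,0.03]
    - [0,0,0,0,0,-0.002,0.03]
    - [0,0,0,0,0,0,0.03]
    - [0,0,0,0,0,0,0.03]

```text
clock: 7.35
eef_pos: [650.3, 230.1, 20.4]
tool_rot: [3.142, 0.0, 2.864]
force: [0.3, 0.0, -0.8]
width: 43.6
gripper_force: 61.3
```

>>> move_arm:
  steps:
    - [0,0,0,0,0,-0.001,0.03]
    - [0,0,0,0,0,-0.001,0.03]
    - [0,0,0,0,0,0,0.03]

```text
clock: 7.65
eef_pos: [650.5, 230.2, 19.0]
tool_rot: [3.141, 0.0, 2.864]
force: [-1.1, 0.4, 3.8]
width: 43.6
gripper_force: 61.6
```

Contact; release slowly.

>>> move_arm:
  steps:
    - [0,0,0,0,0,0,0.05]
    - [0,0,0,0,0,0,0.056]
    - [0,0,0,0,0,0,0.06]
    - [0,0,0,0,0,0,0.06]
    - [0,0,0,0,0,0,0.06]

```text
clock: 8.15
eef_pos: [650.2, 230.1, 18.2]
tool_rot: [-3.142, -0.0, 2.864]
force: [-0.3, -0.4, -0.7]
width: 60.1
gripper_force: 0.0
```

>>> move_arm:
  steps:
    - [0,0,0,0,0,0.02,0.06]
    - [0,0,0,0,0,0.04,0.085]
    - [0,0,0,0,0,0.045,0.085]
    - [0,0,0,0,0,0.045,0.085]
    - [0,0,0,-0.03,-0.02,0.045,0.085]

```text
clock: 8.65
eef_pos: [626.7, 215.3, 209.7]
tool_rot: [3.137, 0.004, 2.866]
force: [-0.7, 0.3, 0.9]
width: 84.8
gripper_force: 0.0
```

>>> move_arm:
  steps:
    - [0,0,0,-0.045,-0.02,0,0.085]
    - [0,0,0,-0.045,-0.02,0,0.085]
    - [0,0,0,-0.045,-0.02,0,0.085]
    - [0,0,0,0,0,0,0.085]
    - [0,0,0,0,0,0,0.085]

```text
clock: 9.15
eef_pos: [488.6, 152.4, 207.9]
tool_rot: [3.141, 0.0, 2.863]
force: [0.1, 0.4, 0.0]
width: 85.1
gripper_force: 0.0
```

```bash
sed -i 's/wide=(515,166,40,22,40)/wide=(649,231,32,24,45)/' look.py; python3 look.py w4 wide_neck_mid slim_neck_mid; python3 rim.py w4 649 231 28 28 42
```

```text
[488.6 152.4 207.9] [3.141 0.    2.863]
cam [412. 174. 351.]
wide_neck_mid 0.79 [648.8 231.8  20.4] [353. 267.]
slim_neck_mid 0.71 [420.4 139.7  24.2] [227. 106.]
wide (157, 'z95', np.float64(38.3), 'rect', array([643.7, 211.6]), array([ 9.4, 36.5]), 79.4, 'circ', array([644.4, 215.3]), 18.3)
slim (865, 'z95', np.float64(51.1), 'rect', array([420.4, 136. ]), array([36.3, 36.8]), 28.0, 'circ', array([420.5, 135.9]), 18.7)
brick (2269, 'z95', np.float64(24.5), 'rect', array([408.7, 372.5]), array([39.4, 50. ]), 50.7, 'circ', array([408.6, 372.5]), 30.4)
wfl (850, 'z95', np.float64(37.3), 'rect', array([641. , 226.6]), array([58.8, 74.6]), 31.2, 'circ', array([647.8, 230.4]), 37.8)
sfl (745, 'z95', np.float64(29.7), 'rect', array([614.1, 316.1]), array([60.2, 58.4]), 30.9, 'circ', array([614.3, 315.7]), 30.4)
qfl (1840, 'z95', np.float64(27.3), 'rect', array([583.4, 391.1]), array([103.4, 116.1]), 21.1, 'circ', array([579.1, 397.2]), 69.5)
slope deg [1.6 7.1] z 39.4 137 circ [644.4 215.6] 18.0 mean [642.4 211.7  36.8]
```

View pics/w4.png

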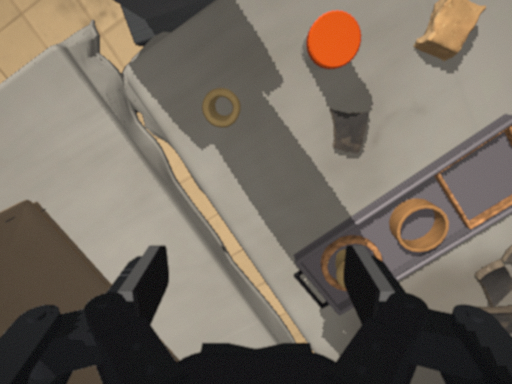

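>>> move_arm:
  steps:
    - [0,0,0,-0.034,-0.008,-0.01,0.085]
    - [0,0,0,-0.034,-0.008,-0.02,0.085]
    - [0,0,0,0,0,-0.04,0.085]
    - [0,0,0,0,0,-0.03,0.085]
    - [0,0,0,0,0,-0.01,0.085]

```text
clock: 9.8
eef_pos: [421.1, 136.9, 95.0]
tool_rot: [-3.14, -0.003, 2.864]
force: [-1.0, 0.2, 0.6]
width: 85.3
gripper_force: 0.0
```

>>> move_arm:
  steps:
    - [0,0,0,0,0,0,0.085]
    - [0,0,0,0,0,0,0.085]

```text
clock: 10.0
eef_pos: [422.5, 137.2, 97.8]
tool_rot: [3.141, 0.001, 2.864]
force: [0.2, 0.2, -0.3]
width: 84.7
gripper_force: 0.0
```

>>> move_arm:
  steps:
    - [0,0,0,-0.001,-0.001,-0.04,0.085]
    - [0,0,0,0,0,-0.02,0.085]
    - [0,0,0,0,0,-0.011,0.085]
    - [0,0,0,0,0,0,0.085]
    - [0,0,0,0,0,0,0.06]

```text
clock: 10.5
eef_pos: [422.5, 137.2, 34.5]
tool_rot: [-3.138, -0.007, 2.864]
force: [0.4, -0.6, -0.0]
width: 72.8
gripper_force: 0.0
```

>>> move_arm:
  steps:
    - [0,0,0,0,0,0,0.05]
    - [0,0,0,0,0,0,0.02]
    - [0,0,0,0,0,0,0.02]
    - [0,0,0,0,0,0,0.02]
    - [0,0,0,0,0,0,0.02]

```text
clock: 11.0
eef_pos: [422.2, 136.7, 34.7]
tool_rot: [-3.139, -0.008, 2.863]
force: [-1.0, -0.4, 11.0]
width: 34.0
gripper_force: 58.7
```

>>> move_arm:
  steps:
    - [0,0,0,0,0,0.02,0.02]
    - [0,0,0,0,0,0.04,0.02]
    - [0,0,0,0,0,0.04,0.02]
    - [0,0,0,0,0,0,0.02]
    - [0,0,0,0,0,0,0.02]

```text
clock: 11.5
eef_pos: [421.9, 137.1, 134.4]
tool_rot: [-3.139, -0.008, 2.864]
force: [-0.2, -0.4, -1.2]
width: 34.1
gripper_force: 60.3
```

```bash
python3 look.py w5 slim_neck_mid | head -4; python3 rim.py w5 420.5 136 21 130 165
```

```text
[421.9 137.1 134.4] [-3.139 -0.008  2.864]
cam [346. 158. 278.]
slim_neck_mid 0.66 [420.1 139.6 123.6] [261. 234.]
wide (10, 'z95', np.float64(34.6), 'rect', array([627.3, 232.9]), array([6.6, 2.3]), 7.3, 'circ', array([627.3, 232.9]), 3.5)
slope deg [ 0.7 -2.1] z 149.2 2572 circ [420.5 136. ] 20.9 mean [418.1 137.2 149.2]
```

View pics/w5.png

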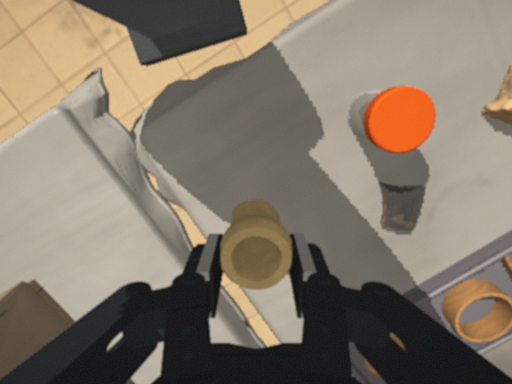

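>>> move_arm:
  steps:
    - [0,0,0,0.02,0.018,0,0.02]
    - [0,0,0,0.032,0.03,0,0.02]
    - [0,0,0,0.032,0.03,0,0.02]
    - [0,0,0,0.032,0.03,0,0.02]
    - [0,0,0,0.032,0.03,0,0.02]

```text
clock: 12.1
eef_pos: [569.6, 275.4, 131.4]
tool_rot: [-3.135, -0.012, 2.863]
force: [0.9, 0.3, -0.8]
width: 34.5
gripper_force: 60.3
```

>>> move_arm:
  steps:
    - [0,0,0,0.032,0.03,0,0.02]
    - [0,0,0,0.014,0.011,-0.01,0.02]
    - [0,0,0,0,0,-0.03,0.02]
    - [0,0,0,0,0,0,0.02]
    - [0,0,0,0,0,0,0.02]

```text
clock: 12.6
eef_pos: [614.2, 314.5, 91.5]
tool_rot: [-3.134, -0.013, 2.862]
force: [0.9, -0.2, -0.4]
width: 33.7
gripper_force: 60.3
```

```bash
python3 look.py w6 slim_neck_mid slim_floor| head -5; python3 rim.py w6 613 316 21 90 125
```

```text
[614.2 314.5  91.5] [-3.134 -0.013  2.862]
cam [540. 336. 236.]
slim_neck_mid 0.73 [608.9 318.2  82. ] [261. 229.]
wide (1241, 'z95', np.float64(38.1), 'rect', array([639. , 229.6]), array([34.4, 40.5]), 39.8, 'circ', array([641.6, 230.5]), 22.8)
slim None
slope deg [ 0.5 -2.3] z 106.2 2576 circ [612.7 316. ] 21.0 mean [610.3 315.1 106.2]
```

>>> move_arm:
  steps:
    - [0,-0.8,0,0.002,0.001,-0.012,0.02]
    - [0,0,0,0,0,-0.01,0.02]
    - [0,0,0,0,0,0,0.02]
    - [0,0,0,0,0,0,0.02]

```text
clock: 13.15
eef_pos: [617.6, 316.7, 71.9]
tool_rot: [-3.141, 0.004, 2.863]
force: [0.4, 0.1, -0.1]
width: 34.3
gripper_force: 60.3
```

```bash
python3 look.py w7 slim_neck_mid | head -3; python3 rim.py w7 614 316 21 75 100
python3 - <<'E'
import cv2
im=cv2.imread("pics/w7.png"); cv2.imwrite("pics/w7c.png",cv2.resize(im[140:340,160:400],None,fx=2.5,fy=2.5))
E
```

```text
[617.6 316.7  71.9] [-3.141  0.004  2.863]
cam [540. 338. 215.]
slim_neck_mid 0.71 [615.4 316.4  62.7] [256. 236.]
slope deg [ 1.6 -2.2] z 86.5 2598 circ [614. 316.] 20.9 mean [613.2 316.8  86.5]
```

View pics/w7c.png

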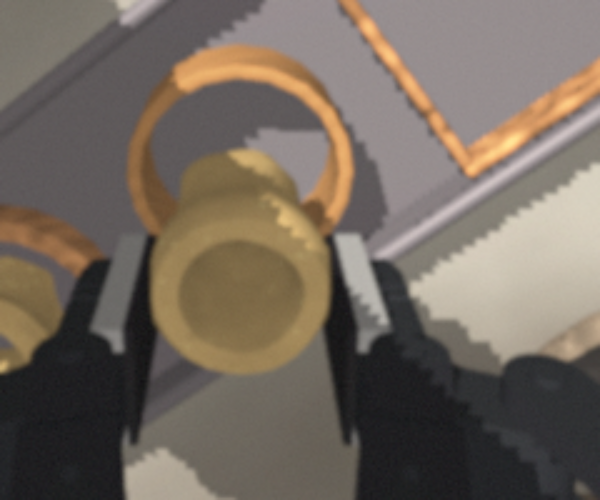

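>>> move_arm:
  steps:
    - [0,0,0,-0.002,-0.001,-0.01,0.02]
    - [0,0,0,0,0,-0.01,0.02]
    - [0,0,0,0,0,-0.008,0.02]
    - [0,0,0,0,0,0,0.02]
    - [0,0,0,0,0,0,0.02]

```text
clock: 13.75
eef_pos: [615.4, 315.6, 43.0]
tool_rot: [-3.141, 0.004, 2.863]
force: [0.9, -0.4, 0.0]
width: 33.6
gripper_force: 60.3
```

>>> move_arm:
  steps:
    - [0,0,0,0,0,-0.002,0.02]
    - [0,0,0,0,0,-0.001,0.02]
    - [0,0,0,0,0,-0.001,0.02]
    - [0,0,0,0,0,0,0.02]

```text
clock: 14.15
eef_pos: [615.5, 315.8, 39.6]
tool_rot: [-3.141, 0.004, 2.863]
force: [-0.3, -0.2, 0.5]
width: 34.0
gripper_force: 60.3
```

>>> move_arm:
  steps:
    - [0,0,0,0,0,-0.001,0.02]
    - [0,0,0,0,0,0,0.02]

```text
clock: 14.35
eef_pos: [615.9, 315.8, 38.9]
tool_rot: [3.142, 0.005, 2.863]
force: [0.0, -0.7, 1.1]
width: 34.2
gripper_force: 60.5
```

>>> move_arm:
  steps:
    - [0,0,0,0,0,0,0.04]
    - [0,0,0,0,0,0,0.046]
    - [0,0,0,0,0,0,0.052]
    - [0,0,0,0,0,0,0.052]
    - [0,0,0,0,0,0,0.052]

```text
clock: 14.85
eef_pos: [615.5, 315.8, 38.5]
tool_rot: [-3.141, 0.004, 2.863]
force: [-0.1, 0.1, -0.3]
width: 52.0
gripper_force: 0.0
```

>>> move_arm:
  steps:
    - [0,0,0,0,0,0.02,0.052]
    - [0,0,0,0,0,0.045,0.07]
    - [0,0,0,0,0,0.045,0.085]
    - [0,0,-6,-0.035,0.01,0.03,0.085]
    - [0,0,-8,-0.048,0.01,0,0.085]

```text
clock: 15.35
eef_pos: [537.4, 335.9, 183.7]
tool_rot: [3.132, 0.011, 2.61]
force: [-0.3, 1.7, -0.2]
width: 85.1
gripper_force: 0.0
```

>>> move_arm:
  steps:
    - [0,0,-8,-0.048,0.01,0,0.085]
    - [0,0,0,-0.03,0.01,0,0.085]
    - [0,0,0,0,0,0,0.085]
    - [0,0,0,0,0,0,0.085]

```text
clock: 15.75
eef_pos: [454.3, 356.5, 178.9]
tool_rot: [3.141, 0.004, 2.481]
force: [0.2, -0.2, 0.5]
width: 85.1
gripper_force: 0.0
```

```bash
sed -i 's/slim=(420,136,35,38,60)/slim=(614,316,24,42,65)/' look.py; python3 look.py w8 slim_neck_mid wide_neck_mid brick_mid
python3 - <<'E'
from h import *
P=np.load("w8.npz")["P"]
for lo in (4,8,12,16,19):
    m=(np.hypot(P[...,0]-410,P[...,1]-373)<55)&(P[...,2]>lo)&(P[...,2]<30); Q=P[m][:,:2].astype(np.float32)
    rc=cv2.minAreaRect(Q); print(lo,np.round(rc[0],1),np.round(rc[1],1),round(rc[2],1))
im=cv2.imread("pics/w8.png"); cv2.imwrite("pics/w8c.png",im)
E
```

```text
[454.3 356.5 178.9] [3.141 0.004 2.481]
cam [391. 405. 322.]
slim_neck_mid 0.69 [614.3 319.8  28.4] [317. 297.]
brick_mid 0.65 [406.3 372.5  17. ] [239. 121.]
wide (159, 'z95', np.float64(37.6), 'rect', array([630.3, 239.4]), array([35.3, 10.7]), 58.2, 'circ', array([634. , 237.1]), 17.7)
slim (810, 'z95', np.float64(55.0), 'rect', array([613.5, 314.8]), array([35.7, 35. ]), 21.6, 'circ', array([613.8, 314.4]), 18.5)
brick (1940, 'z95', np.float64(24.7), 'rect', array([408.1, 373.3]), array([39.1, 50.9]), 51.3, 'circ', array([407.5, 373. ]), 30.7)
wfl (842, 'z95', np.float64(36.4), 'rect', array([632.3, 240. ]), array([73.9, 39.7]), 61.4, 'circ', array([645.5, 232.8]), 37.0)
sfl (788, 'z95', np.float64(37.3), 'rect', array([609.8, 318.4]), array([59.3, 51. ]), 60.6, 'circ', array([613.7, 316.5]), 30.0)
qfl (2986, 'z95', np.float64(23.2), 'rect', array([579.9, 401. ]), array([102.7, 136.9]), 21.9, 'circ', array([580.9, 401.9]), 70.0)
4 [407.9 372.8] [40.4 54.7] 50.8
8 [408.3 372.6] [40.2 52.7] 50.1
12 [408.1 373.3] [39.1 50.9] 51.3
16 [407.4 373.6] [38.7 49.3] 51.7
19 [406.9 373.9] [38.3 47. ] 51.0
```

View pics/w8.png

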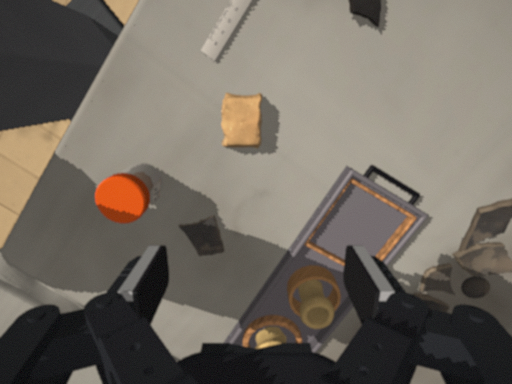

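>>> move_arm:
  steps:
    - [0,0,0,-0.04,0.014,-0.02,0.085]
    - [0,0,0,-0.006,0.003,-0.04,0.085]
    - [0,0,0,0,0,-0.03,0.085]
    - [0,0,0,0,0,0,0.085]
    - [0,0,0,0,0,0,0.085]

```text
clock: 16.45
eef_pos: [410.0, 371.9, 88.8]
tool_rot: [-3.141, 0.005, 2.478]
force: [-0.0, 0.0, -0.1]
width: 85.1
gripper_force: 0.0
```

>>> move_arm:
  steps:
    - [0,0,0,-0.002,0.001,-0.04,0.085]
    - [0,0,0,0,0,-0.03,0.085]
    - [0,0,0,0,0,-0.012,0.085]
    - [0,0,0,0,0,0,0.085]
    - [0,0,0,0,0,0,0.085]

```text
clock: 16.95
eef_pos: [408.1, 374.2, 8.1]
tool_rot: [3.139, 0.005, 2.479]
force: [1.1, 0.1, 0.4]
width: 85.0
gripper_force: 0.0
```

>>> move_arm:
  steps:
    - [0,0,0,0,-0.001,-0.004,0.085]
    - [0,0,0,0,0,0,0.06]
    - [0,0,0,0,0,0,0.05]
    - [0,0,0,0,0,0,0.046]
    - [0,0,0,0,0,0,0.02]

```text
clock: 17.45
eef_pos: [406.8, 373.1, 3.3]
tool_rot: [3.141, 0.004, 2.479]
force: [0.6, -0.3, 1.4]
width: 38.1
gripper_force: 60.0
```

>>> move_arm:
  steps:
    - [0,0,0,0,0,0,0.02]
    - [0,0,0,0,0,0,0.02]
    - [0,0,0,0,0,0,0.02]
    - [0,0,0,0,0,0,0.02]

```text
clock: 17.85
eef_pos: [406.8, 373.1, 3.3]
tool_rot: [3.141, 0.004, 2.479]
force: [-0.5, -0.5, 5.3]
width: 38.3
gripper_force: 60.5
```

>>> move_arm:
  steps:
    - [0,0,0,0,0,0.02,0.02]
    - [0,0,0,0,0,0.04,0.02]
    - [0,0,0,0,0,0.04,0.02]
    - [0,0,-6,0.03,0.005,0,0.02]
    - [0,0,-8,0.04,0.007,0,0.02]

```text
clock: 18.35
eef_pos: [475.5, 386.2, 104.3]
tool_rot: [3.141, 0.002, 2.233]
force: [0.9, 0.9, -0.7]
width: 37.9
gripper_force: 60.8
```

>>> move_arm:
  steps:
    - [0,0,-8,0.04,0.007,0,0.02]
    - [0,0,-8,0.04,0.007,0,0.02]
    - [0,0,0,0.023,0.002,0,0.02]
    - [0,0,0,0,0,0,0.02]
    - [0,0,0,0,0,0,0.02]

```text
clock: 18.85
eef_pos: [579.0, 400.1, 101.8]
tool_rot: [-3.139, 0.004, 1.955]
force: [-1.0, 0.3, -1.9]
width: 38.0
gripper_force: 60.8
```

```bash
python3 look.py w9 brick_mid | head -3; python3 rim.py w9 580 401 25 108 135
python3 - <<'E'
from h import *
P=np.load("w9.npz")["P"]
m=(np.hypot(P[...,0]-580,P[...,1]-401)<45)&(P[...,2]>60)&(P[...,2]<130)
im=np.load("w9.npz")["im"].astype(int); m&=(im[...,2]-im[...,0]>35)
Q=P[m]; rc=cv2.minAreaRect(Q[:,:2].astype(np.float32)); print(m.sum(),Q.mean(0).round(1),rc, np.percentile(Q[:,2],[5,50,95]))
m=(np.hypot(P[...,0]-580,P[...,1]-401)<70)&(P[...,2]>40);
E
```

```text
[579.  400.1 101.8] [-3.139  0.004  1.955]
cam [549. 474. 245.]
brick_mid 0.86 [579.4 397.2 112.2] [255. 262.]
slope deg [ 1.5 -3.2] z 121.3 6604 circ [580. 401.] 25.0 mean [578.5 401.9 121.2]
8163 [576.9 405.  119.1] ((577.9805908203125, 401.19873046875), (40.13724136352539, 49.584014892578125), 22.97305679321289) [105.99624524 120.93228549 122.79638529]
```

View pics/w9.png

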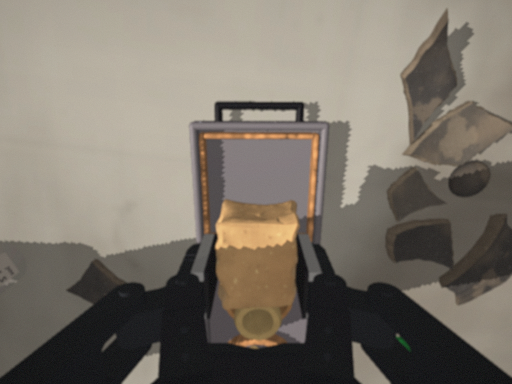

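>>> move_arm:
  steps:
    - [0,0,0,0.002,0,-0.02,0.02]
    - [0,0,0,0,0,-0.03,0.02]
    - [0,0,0,0,0,-0.02,0.02]
    - [0,0,0,0,0,0,0.02]
    - [0,0,0,0,0,0,0.02]

```text
clock: 19.45
eef_pos: [581.2, 400.5, 32.0]
tool_rot: [-3.14, 0.005, 1.956]
force: [-0.4, -0.6, -1.1]
width: 38.2
gripper_force: 60.8
```

>>> move_arm:
  steps:
    - [0,0,0,0,0,-0.01,0.02]
    - [0,0,0,0,0,-0.008,0.02]
    - [0,0,0,0,0,-0.003,0.02]
    - [0,0,0,0,0,0,0.02]
    - [0,0,0,0,0,0,0.02]

```text
clock: 19.95
eef_pos: [581.7, 400.8, 11.7]
tool_rot: [-3.142, 0.004, 1.956]
force: [0.3, -0.1, -1.7]
width: 38.0
gripper_force: 60.8
```

>>> move_arm:
  steps:
    - [0,0,0,0,0,-0.002,0.02]
    - [0,0,0,0,0,-0.001,0.02]
    - [0,0,0,0,0,-0.001,0.02]
    - [0,0,0,0,0,0,0.02]

```text
clock: 20.35
eef_pos: [581.6, 400.8, 7.5]
tool_rot: [-3.141, 0.004, 1.956]
force: [0.1, 0.1, -1.5]
width: 38.1
gripper_force: 60.9
```

>>> move_arm:
  steps:
    - [0,0,0,0,0,-0.001,0.02]
    - [0,0,0,0,0,0,0.02]

```text
clock: 20.55
eef_pos: [581.6, 400.8, 7.4]
tool_rot: [-3.141, 0.004, 1.956]
force: [-1.9, -0.4, 4.5]
width: 38.5
gripper_force: 61.4
```

Contact. Release gently to 47 mm, lift clear.

>>> move_arm:
  steps:
    - [0,0,0,0,0,0,0.042]
    - [0,0,0,0,0,0,0.045]
    - [0,0,0,0,0,0,0.048]
    - [0,0,0,0,0,0,0.048]
    - [0,0,0,0,0,0,0.048]

```text
clock: 21.05
eef_pos: [581.6, 400.7, 6.4]
tool_rot: [-3.141, 0.004, 1.956]
force: [-0.0, 0.0, 0.2]
width: 47.9
gripper_force: 0.0
```

>>> move_arm:
  steps:
    - [0,0,0,0,0,0.015,0.048]
    - [0,0,0,0,0,0.03,0.048]
    - [0,0,0,0,0,0.045,0.07]
    - [0,0,0,-0.03,0.02,0.045,0.085]
    - [0,0,0,-0.04,0.02,0.04,0.085]

```text
clock: 21.55
eef_pos: [524.4, 433.9, 172.7]
tool_rot: [3.137, 0.005, 1.952]
force: [-0.3, 0.9, 0.1]
width: 84.7
gripper_force: 0.0
```

>>> move_arm:
  steps:
    - [0,0,0,-0.04,0.02,0.02,0.085]
    - [0,0,0,-0.04,0.02,0.02,0.085]
    - [0,0,0,0,0,0,0.085]
    - [0,0,0,0,0,0,0.085]
    - [0,0,0,0,0,0,0.085]

```text
clock: 22.05
eef_pos: [443.4, 473.6, 209.4]
tool_rot: [3.141, 0.005, 1.954]
force: [0.2, -0.3, -0.9]
width: 85.1
gripper_force: 0.0
```

Run:
```python
from h import *
out=[]
for c in ("top","scene"):
    cal=eyes.calibration(c); im,d=eyes.get_image(c); P=cloud(cal,d)
    for n in NAMES[:5]:
        for r in finder.pinpoint(c,n)[:2]: print(c,n,round(r["confidence"],2),w(cal,r["location"]).round(0))
    u,v=px(cal,[590,300,10]).astype(int)
    out.append(cv2.resize(im[v-65:v+65,u-65:u+65],(400,400),interpolation=cv2.INTER_CUBIC))
    for n,x,y,r,lo,hi in (("wide",648,231,32,26,50),("slim",614,316,26,42,65),("brick",580,401,38,19,45)):
        Q=P[(np.hypot(P[...,0]-x,P[...,1]-y)<r)&(P[...,2]>lo)&(P[...,2]<hi)]
        rc=cv2.minAreaRect(Q[:,:2].astype(np.float32)); print(n,len(Q),np.percentile(Q[:,2],[50,95]).round(1),np.round(rc[0],1),np.round(rc[1],1))
cv2.imwrite("pics/end.png",np.hstack(out))
```

```text
top wide_neck_mid 0.64 [651. 232.  23.]
top slim_neck_mid 0.62 [616. 313.  28.]
top brick_mid 0.88 [791. 298.   9.]
top brick_mid 0.81 [587. 399.  20.]
top jar_mid 0.79 [391. 247.  29.]
top jar_mid 0.33 [613. 315.  -7.]
top chunk_mid 0.83 [489. 262.   6.]
wide 232 [35.2 38.1] [649.5 228.6] [46.2 47. ]
slim 150 [52.1 55. ] [616.2 313. ] [36.3 35.7]
brick 318 [26.1 28.9] [583.9 396.7] [37.8 47.7]
scene slim_neck_mid 0.65 [616. 314.  27.]
scene brick_mid 0.81 [792. 295.  11.]
scene jar_mid 0.93 [394. 251.  35.]
scene chunk_mid 0.57 [485. 262.   4.]
scene chunk_mid 0.29 [617. 316.   1.]
wide 3 [33.  33.3] [663.8 248.8] [0.  6.1]
slim 107 [51.2 54.2] [619.8 322.3] [21.5 35.3]
brick 195 [25.1 27.3] [580.7 409.1] [35.1 34.4]
```

View pics/end.png

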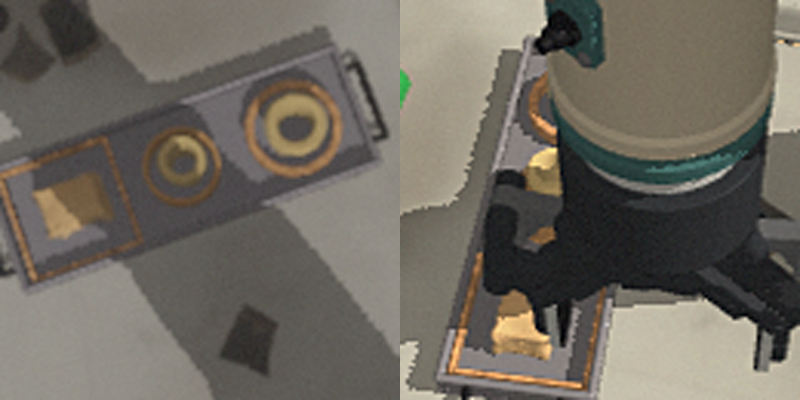

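All three stand in their nests at the right heights (rims at 38 and 55 mm, brick top at 28 mm). The jar and the sherd have not moved.

```bash
python3 -c "
from cell import ctrl; print(ctrl.finish_job())"
```

```text
the job is handed in; nothing more can be done
None
```

The wide neck, the slim neck and the brick were each set down upright in their own nests, in that order. The jar and the dark sherd were left where they were, and the job was handed in at about 23 s of the 80 s limit.

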